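Park the locking plunger of the loaded plate slide

TASK

Two plate slides stand on the bench, each locked by a spring plunger with a black T-handle. Unlock the slide that carries the microplate: pull its T-handle straight up, turn it a quarter turn (either way) and let it down into its rest notch, so that it stays up by itself when you let go. Leave the empty slide locked, and leave the microplate lying in its nest.

Things in the scene. Friction and masses are not known exactly. Their poses are not given: they have to be found in the camera images.
- loaded_grip (a point): Centre of the black T-handle on the slide that carries the microplate: a bar 48 mm long (own y axis), 14 mm wide (x), 26 mm high (z up). Pinch it from above across the 14 mm. Fingertips may reach 20 mm below this point; deeper they meet the steel sleeve (36 mm across). While locked the bar lies along the slide's long side and this point is 95 mm above the bench.
- loaded_plunger (a joint): Lift of that plunger in m: 0 down (locked), stop at 0.026. A spring pulls it down, 6 N at the bottom to 11 N at the top. A key under the handle lies in a deep slot of the sleeve and turns only when lifted over 0.0125 (0.018 is safe). Resting in the notch it reads about 0.0095.
- loaded_handle (a joint): Turn of that T-handle in rad, counter-clockwise from above positive: about 0 locked (bar along the slide, a few degrees of play), range -1.9 to 1.9. Rest notches, 3 mm deep, are centred at +1.57 and -1.57 (bar across the slide); a key let down within 0.4 rad of these drops in.
- loaded_slide: The fixed slide with the microplate: grey base 110 x 250 mm (x, y), 12 mm high, origin at its centre on the bench. On it an aluminium carriage with a nest for the plate, and an aluminium bridge (96 x 58 mm, top at 44 mm) with the plunger, its upright axis at x = 0, y = +83 mm: the left end as the robot sees it. The carriage does not move in this task.
- empty_grip (a point): The same point of the identical T-handle on the other slide, whose nest is empty. Bystander: to stay locked.
- empty_plunger (a joint): Lift of the empty slide's plunger in m, 0 when locked. To stay down.
- plate: White 96-well microplate, 86 x 128 x 14 mm, loose in the loaded slide's nest, long side along the slide; origin at the centre of its underside, 22 mm above the bench and 124 mm from that slide's plunger axis. To stay in its nest.

How it is judged (in metres and radians):
On the way:
1. the loaded slide's T-handle is pulled up clear of its slot (lift over 11.5 mm) before it is turned (turn still under 0.5 rad) (value of joint loaded_plunger above 0.0115 m and value of joint loaded_handle between -0.5 and 0.5 rad), for 0.1 s.
At the end, for the whole second after the job is handed in: The loaded slide's plunger rests by itself in its rest notch: lift 7 to 11.5 mm, handle turned 1.0 to 2.0 rad either way from its locked position. The empty slide's plunger is down (lift under 3 mm) and the microplate lies flat in its nest, within 15 mm of where it was (value of joint loaded_plunger between 0.007 and 0.0115 m and (value of joint loaded_handle between 1 and 2 rad or value of joint loaded_handle between -2 and -1 rad) and value of joint empty_plunger below 0.003 m and distance of plate from where it was at the start of the episode below 0.015 m and angle between plate's own z axis and vertical below 0.1 rad); the robot touches nothing.
It fails at once if the empty slide's plunger is pulled up (more than 5 mm) (value of joint empty_plunger above 0.005 m).
It fails at once if the microplate is knocked out of its nest (moved more than 30 mm) (distance of plate from where it was at the start of the episode above 0.03 m).
It also fails if it takes over 35 s, if anything falls off the work surface, if the arm or the gripper's body presses on something with over 40 N, if the wrist force passes 120 N, or if a joint passes its speed limit or range.

ROBOT

A 6-joint arm with a two-finger parallel gripper is mounted at the origin on a cart in front of the work surface, level with it; the furniture and walls round the work are solid. World frame = base frame: x ahead of the robot, y to its left, z up, the work surface at z = 0. Lengths are in mm, angles in rad, forces in N, time in s.
With the tool pointing down it reaches from about 325 to 850 mm from the base axis. Payload 15.5 kg.
Tool frame: the origin (TCP) lies midway between the tips of the shut fingers; the grasp point (between the pads) lies 19 mm behind it (ctrl.pinch_z is the distance from the TCP to the grasp point, in mm); z points along the fingers, y is the line along which they close (so a half turn about z gives the same grasp; the last joint's range is limited). The gripper opens to 91 mm and grips with 3 to 60 N. Pads are 32 mm wide; open, the fingers measure 118 mm over their backs; the gripper's body (76 mm by 178 mm) begins 60 mm behind the grasp point.
Start: joints at [-1.415, 0.494, 1.345, -0, 1.302, -0.096], TCP at [155.718, -605.292, 213.915] pointing down, gripper open.
Joint ranges: [-2.91, 2.91], [-0.82, 2.16], [0.22, 2.67], [-1.22, 4.37], [0.12, 2.79], [-3.08, 3.08]. Speed limits (rad/s): [1.89, 1.89, 2.57, 3.01, 3.01, 3.01].

INTERFACE

Orientations are given as a unit quaternion [w, x, y, z].
In Python, from bench import ctrl gives the robot as it stands.
- The arm moves only by the tool drive_tool, never from a script. Its argument "deltas" is a list of rows, each a list of 4 numbers: the shift along the tool's x, y, z in m, then the turn about the tool's z in degrees. In form: [[x, y, z, roll], ...]. A call has 1 to 20 rows; each row shifts and turns the commanded pose from where the row before left it, along the tool's axes as they then stand; what a row does not reach is not made up. A row lasts 1/10 s, in which the tool goes at most 50 mm and 8.59 degrees, less where a joint would pass 70% of its speed; a pose out of reach is approached as far as the arm can. A call with a gripper value outside its range is refused whole. "hand" is the closure, from -1 (fully open) to 1 (shut), set as the call begins (left out, the last holds). The fingers move at their own pace and stop on an object; the grip force is fixed at half the most. Time passes only in rows, so rows that do not move let the fingers close. It gives the time, the measured TCP pose, the force, the opening and the grip force at its end, in the units of the state.
- ctrl.sense(): the state, without advancing time (a new reading comes with each control period).
- ctrl.get_image(name): name is "scene" or "top"; returns a dict with "frame" (384x512x3 uint8, red, green, blue), "fx", "fy", "cx", "cy" (pixels), "rvec" (rotation vector, rad) and "tvec" (3), from world to camera coordinates, as OpenCV has them. Camera axes: x right, y down, z forward; pixel columns grow to the right and rows downward; lengths in mm; the calibration is good to about 2 mm. A picture is of the moment at which its call begins. There is no depth.
- ctrl.sign_off(): hands the job in; it is judged then, once.
The state is a dict: "time_s": time; "qpos": joint angles; "qvel": joint speeds; "joint_torque": joint torques, N m; "position": TCP position; "eef_rot": TCP orientation; "ft_force": force on the tool from outside, world axes, zero at the start; "torque": the same for the moment, N m; "grip_width": opening from 0.0 (shut) to 1.0 (fully open); "grasp_force": force on a finger pad.
Only numpy, scipy, OpenCV 4.12 (cv2) and the standard library are available. Lean on these libraries where they do the work, as an engineer would, in place of code of your own. Each camera call takes 0.05 s, during which the arm holds its last target. There are 200 camera calls.

## Working session

There is one attempt and no reset: what is moved stays moved. The work goes in short steps, Python scripts to look and compute and a tool call to move; the robot and the scene stay as the last step left them, time stands still between calls to the robot, and variables do not carry over. Pictures are saved under pics/ and viewed, at most 10 in all, crops included, and the job is handed in when it is done.

Besides the shell and the picture viewer there is one more tool, called after "Call:" by a JSON object that holds its "fn" and its "kwargs". drive_tool: Moves the arm, as the interface text tells. Its arguments: {"type":"object","properties":{"deltas":{"type":"array","items":{"type":"array","items":{"type":"number"}}},"hand":{"type":"number"}},"required":["deltas"]}

```bash
mkdir -p pics
python3 - <<'E'
from bench import ctrl
import cv2,pickle
d={}
for n in("scene","top"):
    i=ctrl.get_image(n); d[n]=i; cv2.imwrite(f"pics/{n}0.png",i["frame"][:,:,::-1])
    print(n,i["fx"],i["cx"],i["cy"],i["rvec"],i["tvec"])
pickle.dump(d,open("d0.pkl","wb"))
s=ctrl.sense();print(s["time_s"],s["position"],s["eef_rot"],s["ft_force"],ctrl.pinch_z)
E
```

```text
scene 460.44159720779476 251.19399196052302 192.27701072430114 [ 0.95896717 -2.33203745  1.18948066] [270.02041644 358.93637718 980.80111876]
top 479.5110847194273 255.99643520781305 187.28620076901655 [ 2.15311436 -2.17426028  0.12579087] [-169.38904311  529.75858517 1239.11588499]
0.1 [ 155.653654   -604.96394534  213.40128047] [-5.40119956e-04  9.92087095e-01  1.25550400e-01 -1.92630064e-05] [ 0.66082769 -0.85230375  0.42020895] 18.8
```

View pics/scene0.png

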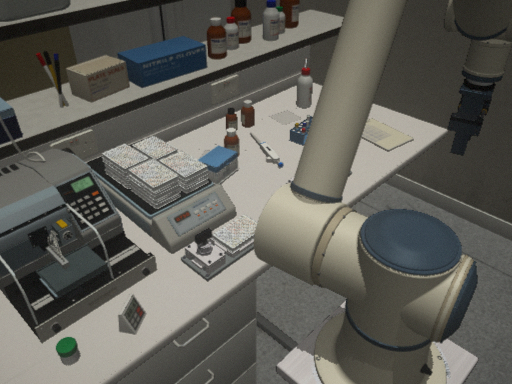

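View pics/top0.png

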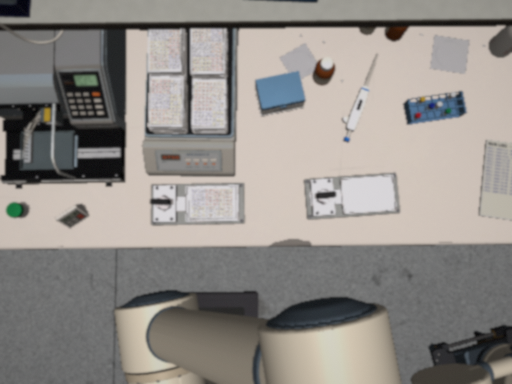

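The top view shows the slides at about (197,203), with a well-textured plate, and (352,195), with a plain nest. The left one's T-handle is near (161,203) in top and (205,238) in scene. I'll zoom in to check.

Run:
```python
import pickle,cv2,numpy as np
d=pickle.load(open("d0.pkl","rb"))
t=d["top"]["frame"][170:230,140:410,::-1]; s=d["scene"]["frame"][205:280,175:275,::-1]
a=cv2.resize(t,(780,173),interpolation=cv2.INTER_CUBIC)
b=cv2.resize(s,(500,375),interpolation=cv2.INTER_CUBIC)
o=np.zeros((560,780,3),np.uint8);o[:173]=a;o[180:555,:500]=b
cv2.imwrite("pics/z.png",o)
for n,(r0,r1,c0,c1) in dict(top=(185,222,146,180),scene=(222,262,185,222)).items():
    f=d[n]["frame"][r0:r1,c0:c1].max(2); m=(f<60).astype(np.uint8)
    k,l,st,ce=cv2.connectedComponentsWithStats(m)
    for i in range(1,k):
        if st[i,4]>8: print(n,st[i]+[c0,r0,0,0,0],ce[i]+[c0,r0])
```

```text
top [152 200  18   4  55] [160.63636364 201.09090909]
scene [195 228  17  17 180] [202.83333333 236.48333333]
```

View pics/z.png

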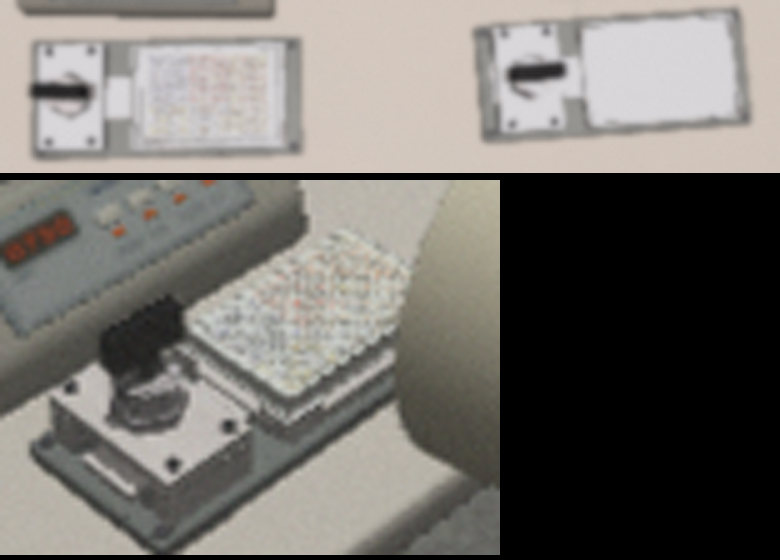

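Confirmed: the left slide carries the plate (wells visible). Its black bar is at top (161,201) and scene (203,236). Now I'll triangulate it and find its heading.

```bash
cat > h.py <<'E'
import cv2,numpy as np
def ray(i,p):
    R=cv2.Rodrigues(np.array(i["rvec"],float))[0]; t=np.array(i["tvec"],float)
    v=R.T@np.array([(p[0]-i["cx"])/i["fx"],(p[1]-i["cy"])/i["fy"],1]); return -R.T@t,v/np.linalg.norm(v)
def plane(i,p,z):
    c,v=ray(i,p); return c+v*(z-c[2])/v[2]
def tri(i,p,j,q):
    a,u=ray(i,p); b,v=ray(j,q)
    s=np.linalg.lstsq(np.c_[u,-v],b-a,rcond=None)[0]
    A,B=a+s[0]*u,b+s[1]*v; return (A+B)/2,np.linalg.norm(A-B)
E
python3 - <<'E'
import pickle
from h import *
np.set_printoptions(precision=1,suppress=True)
d=pickle.load(open("d0.pkl","rb")); T,S=d["top"],d["scene"]
# darkness-weighted centroids
def cen(I,r0,r1,c0,c1,th):
    f=I["frame"][r0:r1,c0:c1].max(2).astype(float); w=np.clip(th-f,0,th-35)
    y,x=np.mgrid[r0:r1,c0:c1]; W=w.sum()
    m=np.array([(w*x).sum(),(w*y).sum()])/W
    return m
t=cen(T,199,205,150,173,100); s=cen(S,226,247,193,214,80)
print(t,s,tri(T,t,S,s))
print("z95/102/108",plane(T,t,95),plane(T,t,102),plane(T,t,108),"scene z95",plane(S,s,95))
k=2.889
C=np.array([(32,38),(300,38),(303,153),(32,157)])/k+[140,170]
W=np.array([plane(T,c,12) for c in C]);print(W, W.mean(0),[np.linalg.norm(W[i]-W[i-1]) for i in range(4)])
e=(W[0]+W[3]-W[1]-W[2])[:2];e/=np.linalg.norm(e);c=W.mean(0)[:2]
print("yaw of slide y axis deg",np.degrees(np.arctan2(e[1],e[0])),"axis est",c+83*e)
E
```

```text
[160.5 201.3] [202.7 236.4] (array([488.3,  65.7,  91.3]), np.float64(0.3986438467091579))
z95/102/108 [487.8  64.9  95. ] [487.2  63.5 102. ] [486.7  62.3 108. ] scene z95 [485.   68.4  95. ]
[[ 544.1  107.3   12. ]
 [ 541.7 -142.    12. ]
 [ 434.8 -144.1   12. ]
 [ 433.6  105.6   12. ]] [488.6 -18.3  12. ] [np.float64(110.48839442422161), np.float64(249.3167265408117), np.float64(106.85385025648479), np.float64(249.6691978741118)]
yaw of slide y axis deg 89.86459355158735 axis est [488.8  64.7]
```

Call:
{"fn": "drive_tool", "kwargs": {"deltas": [[0.008,-0.009,0,0],[0.016,-0.018,0,0],[0.024,-0.028,0,0],[0.025,-0.029,0,0],[0.025,-0.029,0,0],[0.025,-0.029,0,0],[0.025,-0.029,0,0],[0.025,-0.029,0,0],[0.025,-0.029,0,0],[0.025,-0.029,0,0],[0.025,-0.029,0,0],[0.025,-0.029,0,0],[0.025,-0.029,0,0],[0.025,-0.029,0,0],[0.025,-0.029,0,0],[0.025,-0.029,0,0],[0.025,-0.029,0,0],[0.025,-0.029,0,0],[0.025,-0.029,0,0],[0.02,-0.023,0,0]], "hand": -0.2}}

```text
time_s: 2.1
position: [473.8, 38.7, 213.9]
eef_rot: [-0.0, 0.992, 0.126, -0.0]
ft_force: [-0.0, -1.7, -0.1]
grip_width: 0.603
grasp_force: 0.0
```

Call:
{"fn": "drive_tool", "kwargs": {"deltas": [[0.018,-0.021,0,-4],[0,0,0,-8],[0,0,0,-8],[0,0,0,-8],[0,0,0,-8],[0,0,0,-8],[0,0,0,-8],[0,0,0,-8],[0,0,0,-8],[0,0,0,-5],[0,0,0,-2.6],[0,0,0,0],[0,0,0,0]]}}

```text
time_s: 3.4
position: [485.6, 61.3, 213.9]
eef_rot: [-0.0, 0.707, 0.707, -0.0]
ft_force: [0.6, 0.9, 0.4]
grip_width: 0.598
grasp_force: 0.0
```

Call:
{"fn": "drive_tool", "kwargs": {"deltas": [[0.004,0.002,0.01,0],[0,0,0.02,0],[0,0,0.02,0],[0,0,0.02,0],[0,0,0.014,0],[0,0,0.006,0],[0,0,0,0],[0,0,0,0]]}}

```text
time_s: 4.2
position: [488.4, 65.2, 124.2]
eef_rot: [0.0, 0.707, 0.707, 0.0]
ft_force: [0.1, -0.6, 0.5]
grip_width: 0.598
grasp_force: 0.0
```

Run:
```python
from bench import ctrl
import cv2,numpy as np
a=ctrl.get_image("scene")["frame"][185:285,150:280,::-1];b=ctrl.get_image("top")["frame"][150:250,110:240,::-1]
cv2.imwrite("pics/a1.png",cv2.resize(np.hstack([a,b]),(780,300),interpolation=cv2.INTER_CUBIC))
```

```text
(no output)
```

View pics/a1.png

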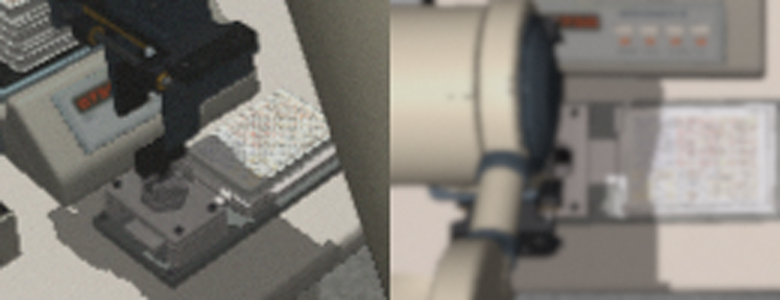

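The scene view shows the open fingers either side of the black bar (crop about (160,155)), clear of the balance. Descending.

Call:
{"fn": "drive_tool", "kwargs": {"deltas": [[0,0,0.01,0],[0,0,0.012,0],[0,0,0.012,0],[0,0,0.008,0],[0,0,0.003,0],[0,0,0,0],[0,0,0,0]]}}

```text
time_s: 5.0
position: [488.3, 65.1, 79.2]
eef_rot: [0.0, 0.707, 0.707, 0.0]
ft_force: [-0.7, 0.2, 0.6]
grip_width: 0.598
grasp_force: 0.0
```

Call:
{"fn": "drive_tool", "kwargs": {"deltas": [[0,0,0,0],[0,0,0,0],[0,0,0,0],[0,0,0,0],[0,0,0,0],[0,0,0,0],[0,0,0,0],[0,0,0,0],[0,0,0,0],[0,0,0,0]], "hand": 1}}

```text
time_s: 6.0
position: [487.3, 65.0, 78.9]
eef_rot: [-0.001, 0.707, 0.707, -0.001]
ft_force: [-3.9, -0.8, 6.1]
grip_width: 0.153
grasp_force: 30.0
```

Opening 13.9 mm, so the bar is held. Ease x by 1 mm and lift 20 mm.

Call:
{"fn": "drive_tool", "kwargs": {"deltas": [[0,-0.001,0,0],[0,0,-0.002,0],[0,0,-0.003,0],[0,0,-0.003,0],[0,0,-0.003,0],[0,0,-0.003,0],[0,0,-0.003,0],[0,0,-0.003,0],[0,0,0,0],[0,0,0,0],[0,0,0,0]]}}

```text
time_s: 7.1
position: [486.9, 65.0, 98.8]
eef_rot: [-0.0, 0.707, 0.707, -0.0]
ft_force: [-3.1, -0.0, -10.0]
grip_width: 0.151
grasp_force: 30.0
```

Call:
{"fn": "drive_tool", "kwargs": {"deltas": [[0,0,0,3],[0,0,0,6],[0,0,0,6],[0,0,0,6],[0,0,0,6],[0,0,0,6],[0,0,0,6],[0,0,0,6],[0,0,0,0],[0,0,0,0]]}}

```text
time_s: 8.1
position: [486.2, 65.2, 98.5]
eef_rot: [-0.0, 0.924, 0.383, -0.001]
ft_force: [-6.1, 1.0, -10.8]
grip_width: 0.15
grasp_force: 30.0
```

Call:
{"fn": "drive_tool", "kwargs": {"deltas": [[-0.001,-0.001,0,3],[0,0,0,6],[0,0,0,6],[0,0,0,6],[0,0,0,6],[0,0,0,6],[0,0,0,6],[0,0,0,5],[0,0,0,3],[0,0,0,0],[0,0,0,0]]}}

```text
time_s: 9.2
position: [485.4, 65.6, 98.7]
eef_rot: [-0.0, 1.0, -0.017, -0.0]
ft_force: [-3.1, 5.6, -10.7]
grip_width: 0.151
grasp_force: 30.0
```

Call:
{"fn": "drive_tool", "kwargs": {"deltas": [[0,-0.001,0.002,0],[0,0,0.002,-2],[0,0,0.002,0],[0,0,0.002,0],[0,0,0.002,0],[0,0,0,0],[0,0,0,0],[0,0,0,0]]}}

```text
time_s: 10.0
position: [485.6, 66.1, 88.9]
eef_rot: [-0.0, 1.0, 0.0, -0.0]
ft_force: [-5.0, 1.3, -8.3]
grip_width: 0.152
grasp_force: 30.0
```

Call:
{"fn": "drive_tool", "kwargs": {"deltas": [[0,0,0.001,0],[0,0,0.0005,0],[0,0,0,0],[0,0,0,0],[0,0,0,0]]}}

```text
time_s: 10.5
position: [485.7, 66.1, 88.3]
eef_rot: [-0.0, 1.0, 0.0, 0.0]
ft_force: [-10.2, 2.4, 13.9]
grip_width: 0.151
grasp_force: 30.0
```

It bottomed at a lift of about 9.4 mm, which matches the notch. Release and retreat upward.

Call:
{"fn": "drive_tool", "kwargs": {"deltas": [[0.0,0,-0.001,0],[0,0,0,0],[0,0,0,0],[0,0,0,0],[0,0,0,0],[0,0,0,0],[0,0,0,0]], "hand": -0.2}}

```text
time_s: 11.2
position: [485.8, 66.0, 88.4]
eef_rot: [0.0, 1.0, 0.0, 0.0]
ft_force: [-0.3, 0.2, 0.3]
grip_width: 0.598
grasp_force: 0.0
```

Call:
{"fn": "drive_tool", "kwargs": {"deltas": [[0,0,-0.005,0],[0,0,-0.01,0],[0,0,-0.015,0],[0,0,-0.02,0],[0,0,-0.025,0],[0,0,-0.025,0],[0,0,-0.02,0],[0,0,-0.01,0],[0,-0.01,0,0],[0,0.02,0,0],[0,0.03,0,0],[0,0.03,0,0],[0,0.03,0,0],[0,0.03,0,0],[0,0.03,0,0],[0,0.02,0,0],[0,0.01,0,0],[0,0,0,0],[0,0,0,0]]}}

```text
time_s: 13.1
position: [485.6, -123.0, 218.0]
eef_rot: [-0.0, 1.0, 0.0, -0.0]
ft_force: [0.2, 0.5, 0.3]
grip_width: 0.601
grasp_force: 0.0
```

Run:
```python
from bench import ctrl
import cv2,numpy as np,pickle
A=ctrl.get_image("scene");B=ctrl.get_image("top");pickle.dump((A,B),open("d1.pkl","wb"))
a=A["frame"][185:285,150:280,::-1];b=B["frame"][150:250,130:260,::-1]
cv2.imwrite("pics/a2.png",cv2.resize(np.hstack([a,b]),(780,300),interpolation=cv2.INTER_CUBIC))
```

```text
(no output)
```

View pics/a2.png

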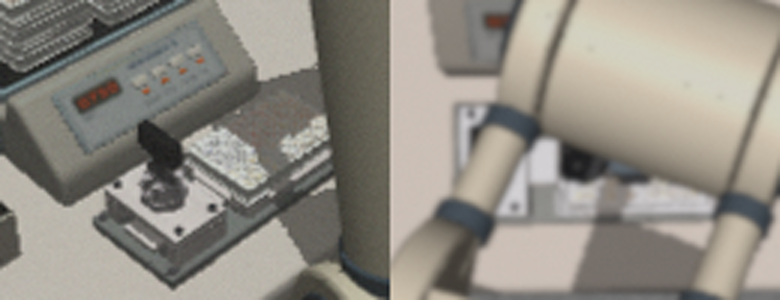

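The scene crop shows the bar across the slide at (160,146). It sits about 2.7 px higher than before, which fits a lift near 9 mm. The plate lies in its nest and the arm is clear.

```bash
python3 -c "
from bench import ctrl
print(ctrl.sign_off())"
```

```text
the job is handed in; nothing more can be done
None
```

I unlocked the loaded slide and handed the job in at about 13 s: its T-handle is lifted, turned a quarter turn and resting in the notch at about 9.4 mm. In the last picture the plate is in its nest; I never went near the empty slide's handle. The hand-in gave no verdict.

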